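# Sort the toy-truck parts into the workbench trays

## Task

Sort the loose wooden toy-truck parts into the grey trays on the bench: both wheels into the round dish, both axles into the long tray, and the truck body, right way up, into the square tray. Set each part down flat on the tray's floor, with nothing lying on top of anything else or leaning on a rim; do not drop or fling the parts, and leave the screwdriver and the jar where they are.

Things in the scene. Friction and masses are not known exactly. Their poses are not given: they have to be found in the camera images.
- wheel_1_center (a point): one of two identical loose dark wooden wheels: a plain disc 60 mm in diameter and 22 mm thick, lying flat, with a dark 10 mm bore mark and a paler ring on top; 30 to 65 g. This point is its centre, half-way up (11 mm above what it lies on); z is the disc's axis
- wheel_2_center (a point): one of two identical loose dark wooden wheels: a plain disc 60 mm in diameter and 22 mm thick, lying flat, with a dark 10 mm bore mark and a paler ring on top; 30 to 65 g. This point is its centre, half-way up (11 mm above what it lies on); z is the disc's axis
- axle_1_center (a point): one of two identical loose dark wooden axles: a square bar 70 mm long, 20 mm by 20 mm, with a round 10 mm pin standing out 10 mm at each end (90 mm over all), lying flat; 20 to 45 g. This point is its centre, half-way up (10 mm above what it lies on); x runs along the bar
- axle_2_center (a point): one of two identical loose dark wooden axles: a square bar 70 mm long, 20 mm by 20 mm, with a round 10 mm pin standing out 10 mm at each end (90 mm over all), lying flat; 20 to 45 g. This point is its centre, half-way up (10 mm above what it lies on); x runs along the bar
- truck_center (a point): the loose dark wooden body of the truck, a base block 100 mm long, 44 mm wide and 22 mm high with a cab, 44 mm long, 44 mm wide and 22 mm high, on top of it (44 mm high over all; the cab reaches from 14 mm behind the middle to 30 mm ahead of it); 75 to 155 g, standing upright. This point is the centre of length and width, half-way up (22 mm above what it stands on); x runs along its length towards the cab end, z up
- dish: round grey metal dish, 192 mm across the rim, 182 mm at the foot, 7 mm wall (flat floor at least 168 mm across); floor 6 mm thick (its upper face is 6 mm above the bench), rim 20 mm above the bench. It cannot be shifted. Origin: centre of its underside, on the bench
- long_tray: long grey metal tray, 124 mm along its x by 216 mm along its y outside, 6 mm walls (inside 112 mm by 204 mm); floor 6 mm thick (its upper face is 6 mm above the bench), rim 20 mm above the bench. It cannot be shifted. Origin: centre of its underside, on the bench; y along its length
- square_tray: square grey metal tray, 150 mm by 150 mm outside, 6 mm walls (inside 138 mm by 138 mm); floor 6 mm thick (its upper face is 6 mm above the bench), rim 20 mm above the bench. It cannot be shifted. Origin: centre of its underside, on the bench; x and y along its sides
- screwdriver: bystander: a loose screwdriver with a thick red handle, 160 mm long, lying on the bench to the robot's left; not to be moved. Origin under the middle of its length, x towards the blade's tip
- jar: bystander: a loose jar with a metal lid, 64 mm in diameter and 85 mm high, standing on the bench to the robot's right; not to be moved. Origin at the centre of its underside
Not all that is in view belongs to the job. What is shaped like the part that bears wheel_1_center but blue or green is not meant.

How it is judged:
At the end, for the whole second after the job is handed in: Flat on the floor (within 4.5 degrees, 3.5 mm in height), at rest, centre within: wheels 60 mm of the round dish's middle; axles 50 mm (x) and 97 mm (y) of the long tray's; truck body, upright, 50 mm (x and y) of the square tray's (horizontal distance between each of wheel_1_center, wheel_2_center and dish below 0.06 m and angle between the z axis of each of wheel_1_center, wheel_2_center and the z axis of dish, either way round below 0.08 rad and z of wheel_1_center in the frame of dish between 0.0135 and 0.0205 m and linear speed of each of wheel_1, wheel_2, axle_1, axle_2, truck below 0.02 m/s and angular speed of each of wheel_1, wheel_2, axle_1, axle_2, truck below 0.2 rad/s and z of wheel_2_center in the frame of dish between 0.0135 and 0.0205 m and x of axle_1_center in the frame of long_tray between -0.05 and 0.05 m and y of axle_1_center in the frame of long_tray between -0.097 and 0.097 m and angle between axle_1_center's own x axis and vertical between 1.49 and 1.65 rad and z of axle_1_center in the frame of long_tray between 0.0125 and 0.0195 m and x of axle_2_center in the frame of long_tray between -0.05 and 0.05 m and y of axle_2_center in the frame of long_tray between -0.097 and 0.097 m and angle between axle_2_center's own x axis and vertical between 1.49 and 1.65 rad and z of axle_2_center in the frame of long_tray between 0.0125 and 0.0195 m and x of truck_center in the frame of square_tray between -0.05 and 0.05 m and y of truck_center in the frame of square_tray between -0.05 and 0.05 m and angle between truck_center's own z axis and vertical below 0.08 rad and z of truck_center in the frame of square_tray between 0.0245 and 0.0315 m); the robot touches nothing.
It fails at once if the screwdriver or the jar is moved by more than 15 mm (distance of any of screwdriver, jar from where it was at the start of the episode above 0.015 m).
It fails at once if a part that the fingers do not hold moves faster than 0.9 m/s (dropped from more than about 40 mm, or flung) ((linear speed of wheel_1 above 0.9 m/s and contact force between wheel_1 and the fingers below 0.1 N) or (linear speed of wheel_2 above 0.9 m/s and contact force between wheel_2 and the fingers below 0.1 N) or (linear speed of axle_1 above 0.9 m/s and contact force between axle_1 and the fingers below 0.1 N) or (linear speed of axle_2 above 0.9 m/s and contact force between axle_2 and the fingers below 0.1 N) or (linear speed of truck above 0.9 m/s and contact force between truck and the fingers below 0.1 N)).
It also fails if it takes over 128 s, if anything falls off the work surface, if the arm or the gripper's body presses on something with over 40 N, if the wrist force passes 120 N, or if a joint passes its speed limit or range.

## Robot

A 6-joint arm with a two-finger parallel gripper is mounted at the origin on the work surface. World frame = base frame: x ahead of the robot, y to its left, z up, the work surface at z = 0. Lengths are in m, angles in rad, forces in N, time in s.
With the tool pointing down it reaches from about 0.25 to 0.725 m from the base axis. Payload 4 kg.
Tool frame: the origin (TCP) lies at the very end of the fingers, on their centre line; the grasp point (between the pads) lies bot.grasp_offset behind it (bot.grasp_offset is the distance from the TCP to the grasp point, in m); z points along the fingers, y is the direction in which the jaws open and shut (so a half turn about z gives the same grasp; the last joint's range is limited). The gripper opens to 85 mm and grips with 20 to 120 N. Pads are 22 mm wide; open, the fingers measure 114 mm over their backs; the gripper's body (76 mm by 85 mm) begins 54 mm behind the grasp point. The pads swing forward as they close: fully open they stand 13 mm farther back than shut.
Start: joints at [-1.117, 0.241, 0.005, 1.335, 0, 1.571], TCP at [0.219, -0.449, 0.231] pointing down, gripper open.
Joint ranges: [-2.72, 2.72], [-1.05, 1.87], [-1.09, 1.28], [-1.99, 2.15], [-1.42, 1.44], [-3.14, 3.14]. Speed limits (rad/s): [2.79, 2.79, 3.14, 3.14, 3.14, 3.14].

## Interface

Orientations are given as a unit quaternion [x, y, z, w].
In Python, from workcell import bot gives the robot as it stands. The module is installed in compiled form; this text tells all that it offers.
- The arm moves only by the shell command python3 -m jog 'ROWS' [OPENING]. ROWS is JSON, a list that holds one entry, the list of rows, each a list of 6 numbers: the shift along the tool's x, y, z in m, then the turn, a rotation vector about the tool's x, y, z in degrees. In form: [[[dx, dy, dz, wx, wy, wz], ...]]. A call has 1 to 12 rows; each row shifts and turns the pose as measured when the row begins, along the tool's axes as they then stand; what a row does not reach is not made up. A row lasts 1/8 s, in which the tool goes at most 62.5 mm and 10.7 degrees, less where a joint would pass 70% of its speed; a pose out of reach is approached as far as the arm can. A call is refused whole if a number of a shift passes 0.0625 or a number of a turn 10.7, either way. A call with a gripper value outside its range is refused whole. OPENING is the finger opening in m, from 0 to 0.0854, set as the call begins (- or left out, the last holds). The fingers move at their own pace and stop on an object; the grip force is fixed at half the most. Time passes only in rows, so rows that do not move let the fingers close. It gives the time, the measured TCP pose, the force and the opening at its end, in the units of the state.
- bot.get_obs(): the state, without advancing time (a new reading comes with each control period).
- bot.camera(name): name is "scene" or "top" or "wrist"; returns a dict with "pixels" (384x512x3 uint8, red, green, blue), "fx", "fy", "cx", "cy" (pixels), "rvec" (rotation vector, rad) and "tvec" (3), from world to camera coordinates, as OpenCV has them. Camera axes: x right, y down, z forward; pixel columns grow to the right and rows downward; lengths in m; the calibration is good to about 2 mm. A picture is of the moment at which its call begins. There is no depth.
- bot.job_done(): hands the job in, once; it reports no verdict.
The state is a dict: "clock": time; "joint_pos": joint angles; "joint_vel": joint speeds; "tau": joint torques, N m; "eef_pos": TCP position; "tool_rot": TCP orientation; "ft_force": force on the tool from outside, world axes, zero at the start; "ft_torque": the same for the moment, N m; "grip_width": finger opening in m.
Only numpy, scipy, OpenCV 4.12 (cv2) and the standard library are available. Lean on these libraries where they do the work, as an engineer would, in place of code of your own. Each camera call takes 0.05 s, during which the arm holds its last target. There are 200 camera calls.

## Working session

There is one attempt and no reset: what is moved stays moved. The work goes in short steps, Python scripts to look and compute and a shell command to move; the robot and the scene stay as the last step left them, time stands still between calls to the robot, and variables do not carry over. Pictures are saved under pics/ and viewed, on a budget of 14 in all, crops included, one or two more only if the job needs it, and the job is handed in when it is done.

```bash
mkdir -p pics; python3 - <<'E'
from workcell import bot
import cv2,numpy as np
o=bot.get_obs();print({k:np.round(v,3).tolist() for k,v in o.items()},bot.grasp_offset)
for n in("top","scene"):
    c=bot.camera(n);cv2.imwrite(f"pics/{n}0.png",c["pixels"][:,:,::-1])
    print(n,{k:np.round(v,3).tolist() for k,v in c.items() if k!="pixels"})
E
```

```text
{'clock': 0.0, 'joint_pos': [-1.117, 0.241, 0.004, 1.335, -0.0, 1.571], 'joint_vel': [-0.0, -0.0, -0.001, 0.0, -0.0, 0.0], 'tau': [0.0, -37.232, 25.241, 0.017, 0.0, 0.0], 'eef_pos': [0.219, -0.449, 0.23], 'tool_rot': [0.974, 0.225, -0.0, -0.001], 'ft_force': [-0.64, 0.396, 0.114], 'ft_torque': [-0.017, 0.002, -0.015], 'grip_width': 0.085} 0.0187
top {'fx': 391.508, 'fy': 391.508, 'cx': 257.383, 'cy': 196.391, 'rvec': [2.097, -2.133, 0.208], 'tvec': [-0.018, 0.478, 1.392]}
scene {'fx': 482.913, 'fy': 482.913, 'cx': 244.0, 'cy': 195.985, 'rvec': [1.043, 2.225, -1.165], 'tvec': [0.287, -0.172, 1.79]}
```

View pics/top0.png

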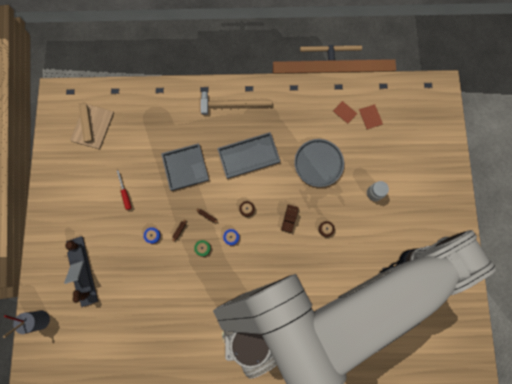

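View pics/scene0.png

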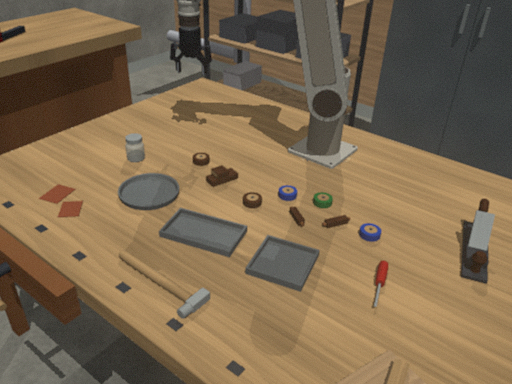

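The top view shows the dark wheels at (247,209) and (327,229), the axles at (207,216) and (180,231), and the truck at (290,218). Things that could be mistaken for wheels are the blue rings at (152,236) and (231,237) and the green ring at (203,248); I leave those. The square tray is at (186,168), the long tray at (250,156), the dish at (320,163), the jar at (379,190) and the screwdriver at (125,195).

```bash
cat > h.py <<'E'
from workcell import bot
import cv2,numpy as np
def ray(c,u,v,z):
    R=cv2.Rodrigues(np.array(c["rvec"],float))[0];t=np.array(c["tvec"],float)
    o=-R.T@t;d=R.T@np.array([(u-c["cx"])/c["fx"],(v-c["cy"])/c["fy"],1.])
    return (o+d*(z-o[2])/d[2])[:2]
def proj(c,p):
    return cv2.projectPoints(np.array([p],float),np.array(c["rvec"],float),np.array(c["tvec"],float),np.array([[c["fx"],0,c["cx"]],[0,c["fy"],c["cy"]],[0,0,1.]]),None)[0].ravel()
def blobs(c,m,roi,z,amin=40):
    k=np.zeros_like(m);x0,y0,x1,y1=roi;k[y0:y1,x0:x1]=m[y0:y1,x0:x1]
    for q in cv2.findContours(k,cv2.RETR_EXTERNAL,cv2.CHAIN_APPROX_NONE)[0]:
        if cv2.contourArea(q)<amin: continue
        w=np.array([ray(c,*p[0],z) for p in q])
        (cx,cy),(a,b),th=cv2.minAreaRect((w*1000).astype(np.float32))
        if a<b: a,b,th=b,a,th+90
        M=cv2.moments(q);print("px",np.round([M["m10"]/M["m00"],M["m01"]/M["m00"]],1),"centre mm",round(cx),round(cy),"size",round(a),round(b),"long axis deg",round((th+90)%180-90,1))
def dark(c):
    h=cv2.cvtColor(c["pixels"],cv2.COLOR_RGB2HSV).astype(int);p=c["pixels"].astype(int)
    return ((h[...,2]<85)&(p[...,0]-p[...,2]>8)).astype(np.uint8)*255
def grey(c):
    p=c["pixels"].astype(int);return ((abs(p[...,0]-p[...,2])<25)&(p.max(2)<150)).astype(np.uint8)*255
E
python3 - <<'E'
from h import *
c=bot.camera("top")
print("dark z=.02");blobs(c,dark(c),(165,195,345,245),.02)
print("grey z=.02");blobs(c,cv2.morphologyEx(grey(c),cv2.MORPH_OPEN,np.ones((5,5))),(150,125,350,200),.02,500)
for z in(0,.04):print("jar,driver",ray(c,379,190,z),ray(c,125,195,z))
im=c["pixels"][:,:,::-1].copy();m=dark(c);crop=np.vstack([im[190:265,140:345],cv2.cvtColor(m,cv2.COLOR_GRAY2BGR)[190:265,140:345]])
cv2.imwrite("pics/crop1.png",cv2.resize(crop,None,fx=3.9,fy=3.9,interpolation=cv2.INTER_CUBIC))
E
```

```text
dark z=.02
px [326.3 229.2] centre mm 355 -278 size 54 53 long axis deg 43.0
px [179.7 230.1] centre mm 359 264 size 75 24 long axis deg -31.3
px [206.6 215.5] centre mm 414 164 size 72 15 long axis deg 55.6
px [289.8 218.7] centre mm 397 -144 size 98 46 long axis deg -19.2
px [247.1 209. ] centre mm 436 13 size 53 52 long axis deg -0.9
grey z=.02
px [184.6 166.9] centre mm 604 249 size 156 152 long axis deg 14.6
px [318.9 162.7] centre mm 612 -263 size 186 184 long axis deg -1.0
px [248.4 155.1] centre mm 646 5 size 215 129 long axis deg -73.5
jar,driver [ 0.50371519 -0.48976775] [0.50115469 0.47802999]
jar,driver [ 0.49518536 -0.47710003] [0.49269507 0.46416378]
```

View pics/crop1.png

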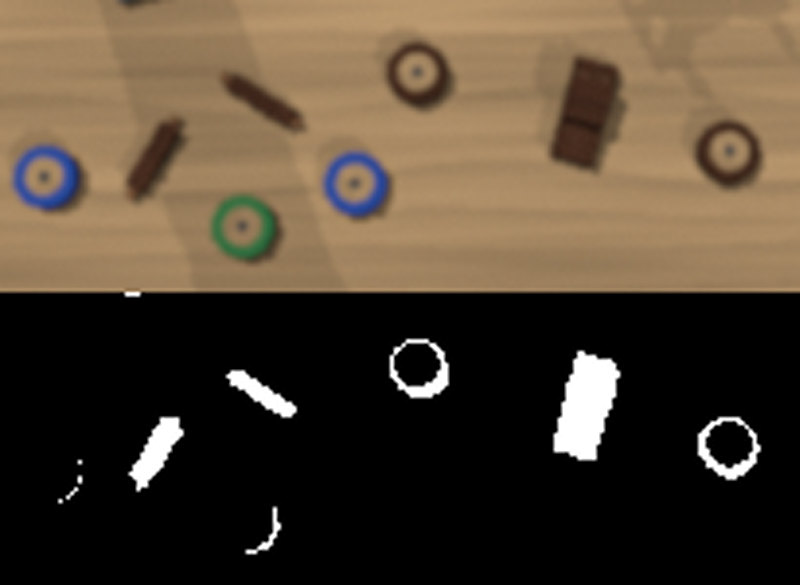

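The crop confirms my choice. The dark wheels are bare brown rings, the blue and green ones are clearly separate, and the truck's cab is towards the top of the image (+x). Next I write a helper that works out moves, then go for wheel 2.

```bash
cat > go.py <<'E'
# usage: go.py x y z(mm) yaw(deg of tool x): remaining shift in the tool's axes (mm) and turn (deg)
import sys;from h import *
from scipy.spatial.transform import Rotation as Ro
x,y,z,yaw=map(float,sys.argv[1:5]);o=bot.get_obs()
R=Ro.from_quat(o["tool_rot"]);T=Ro.from_euler("ZX",[yaw,180],degrees=True)
s=R.inv().apply(np.array([x,y,z])-1000*np.array(o["eef_pos"]));w=(R.inv()*T).as_rotvec(degrees=True)
s2=T.inv().apply(np.array([x,y,z])-1000*np.array(o["eef_pos"]))
print("t",round(o["clock"],1),"pos",np.round(1000*np.array(o["eef_pos"])),"now: shift",np.round(s,1),"turn",np.round(w,1),"| shift after the turn",np.round(s2,1),"q",np.round(np.degrees(o["joint_pos"])),"f",np.round(o["ft_force"],1),"w",round(o["grip_width"],4))
E
python3 go.py 355 -278 120 52
```

```text
t 0.1 pos [ 219. -449.  231.] now: shift [197.2 -93.9 110.8] turn [ -0.1  -0.  -26. ] | shift after the turn [218.5   1.9 110.6] q [-64.  14.   0.  77.  -0.  90.] f [0.8 0.3 0.7] w 0.0854
```

```bash
python3 -m jog '[[[0,0,0,0,0,-8.7],[0,0,0,0,0,-8.7],[0,0,0,0,0,-8.7],[0.05,0,0.025,0,0,0],[0.05,0,0.025,0,0,0],[0.05,0,0.025,0,0,0],[0.05,0,0.025,0,0,0],[0.018,0,0.01,0,0,0],[0,0,0,0,0,0]]]' 0.0854; python3 go.py 355 -278 120 52; python3 - <<'E'
from h import *
c=bot.camera("wrist");cv2.imwrite("pics/w1.png",c["pixels"][:,:,::-1])
print("expected px",proj(c,[.355,-.278,.022]))
p=c["pixels"]; print(np.round(c["tvec"],3),np.round(c["rvec"],3))
blobs(c,dark(c),(0,0,512,384),.022,400)
E
```

```text
clock: 1.27
eef_pos: [0.3524, -0.2701, 0.1152]
tool_rot: [0.896, 0.445, -0.001, -0.002]
ft_force: [-0.5, 0.1, 0.1]
grip_width: 0.0853
t 1.3 pos [ 352. -270.  115.] now: shift [-4.7  6.8 -4.8] turn [-0.2 -0.   0.8] | shift after the turn [-4.6  6.9 -4.8] q [-37.  13. -19.  58.   0.  90.] f [-0.5  0.1  0.1] w 0.0853
expected px [261.20245888 199.60727028]
[-0.444 -0.007  0.269] [-2.733  0.916  0.132]
px [354.1 271.7] centre mm 382 -385 size 71 29 long axis deg 82.0
px [154.5 269.7] centre mm 235 -272 size 69 29 long axis deg 24.3
px [267.9 221.7] centre mm 347 -298 size 49 15 long axis deg -30.9
px [209.1  33.4] centre mm 399 -145 size 99 52 long axis deg -17.0
```

View pics/w1.png

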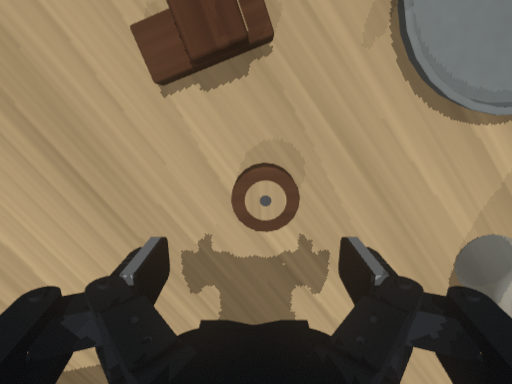

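The wrist view shows the dark wheel with its bore at (265,200), about 4 px right of where I expected, so it is near (358,-280). The truck's cab end is at (245,25), and the fingers are clear of everything.

```bash
python3 -m jog '[[[-0.004,0.010,0.03,0,0,0.8],[0,0,0.03,0,0,0],[0,0,0.025,0,0,0],[0,0,0.01,0,0,0],[0,0,0,0,0,0]]]'; python3 go.py 358 -280 2 52
```

```text
clock: 1.95
eef_pos: [0.3585, -0.2878, 0.0223]
tool_rot: [0.901, 0.435, 0.001, 0.003]
ft_force: [-0.1, -0.1, -0.2]
grip_width: 0.0854
t 1.9 pos [ 359. -288.   22.] now: shift [ 5.8 -5.4 20.3] turn [ 0.3  0.1 -0.5] | shift after the turn [ 5.8 -5.2 20.3] q [-39.  21. -24.  44.  -0.  90.] f [-0.1 -0.1 -0.2] w 0.0854
```

```bash
python3 -m jog '[[[0.005,-0.005,0.008,0,0,-0.4],[0,0,0.007,0,0,0],[0,0,0.002,0,0,0],[0,0,0,0,0,0]]]'; python3 go.py 358 -280 2 52
```

```text
clock: 2.45
eef_pos: [0.3592, -0.2819, 0.0066]
tool_rot: [0.899, 0.438, 0.002, 0.005]
ft_force: [-0.3, 0.6, 0.0]
grip_width: 0.0854
t 2.5 pos [ 359. -282.    7.] now: shift [ 0.8 -2.2  4.6] turn [ 0.6  0.1 -0.1] | shift after the turn [ 0.8 -2.1  4.6] q [-38.  22. -26.  41.  -0.  90.] f [-0.3  0.6  0. ] w 0.0854
```

```bash
python3 -m jog '[[[0,-0.002,0.004,0.5,0,0],[0,0,0,0,0,0],[0,0,0,0,0,0],[0,0,0,0,0,0],[0,0,0,0,0,0],[0,0,0,0,0,0],[0,0,0,0,0,0]]]' 0.05; python3 go.py 358 -280 2 52
```

```text
clock: 3.32
eef_pos: [0.3579, -0.2808, 0.0032]
tool_rot: [0.899, 0.438, -0.0, 0.001]
ft_force: [-0.0, 0.4, 0.5]
grip_width: 0.0578
t 3.3 pos [ 358. -281.    3.] now: shift [ 0.7 -0.4  1.2] turn [ 0.1  0.1 -0.1] | shift after the turn [ 0.7 -0.4  1.2] q [-38.  23. -26.  41.  -0.  90.] f [-0.   0.4  0.5] w 0.0578
```

```bash
python3 -m jog '[[[0,0,0,0,0,0],[0,0,0,0,0,0],[0,0,-0.01,0,0,0],[0,0,-0.02,0,0,0],[0,0,-0.02,0,0,0],[0,0,-0.02,0,0,0],[0,0,0,0,0,0]]]' 0.03; python3 go.py 597 -298 80 64; python3 - <<'E'
from h import *
c=bot.camera("wrist");cv2.imwrite("pics/w2.png",c["pixels"][:,:,::-1])
E
```

```text
clock: 4.2
eef_pos: [0.3578, -0.2806, 0.0768]
tool_rot: [0.899, 0.438, -0.0, 0.001]
ft_force: [0.4, 0.2, -1.4]
grip_width: 0.0576
t 4.2 pos [ 358. -281.   77.] now: shift [133.8 199.   -3. ] turn [  0.1   0.1 -12.1] | shift after the turn [ 89.2 222.6  -3.2] q [-38.  16. -21.  52.  -0.  90.] f [ 0.4  0.2 -1.4] w 0.0576
```

View pics/w2.png

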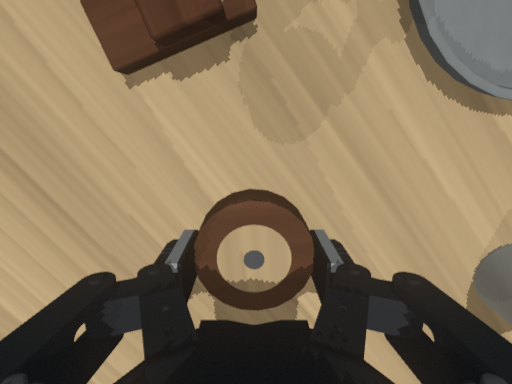

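The wheel is held centrally, with its bore at (254,260) midway between the pads. Now to the dish.

```bash
python3 -m jog '[[[0,0,0,0,0,-6],[0,0,0,0,0,-6],[0.015,0.037,0,0,0,0],[0.0175,0.044,0,0,0,0],[0.0175,0.044,0,0,0,0],[0.0175,0.044,0,0,0,0],[0.01,0.025,0,0,0,0],[0,0,0,0,0,0],[0,0,0,0,0,0]]]'; python3 go.py 597 -298 12 64
```

```text
clock: 5.38
eef_pos: [0.5635, -0.2907, 0.0622]
tool_rot: [0.847, 0.531, -0.006, -0.008]
ft_force: [0.2, 0.0, -0.4]
grip_width: 0.0576
t 5.4 pos [ 563. -291.   62.] now: shift [ 8.  34.4 49.5] turn [-1.2  0.1  0.2] | shift after the turn [ 8.1 33.3 50.2] q [-27.  36.   9.  64.  -0.  89.] f [ 0.2  0.  -0.4] w 0.0576
```

```bash
python3 -m jog '[[[0.006,0.026,0,-1.2,0,0],[0,0.004,0,0,0,0],[0,0,0.018,0,0,0],[0,0,0.01,0,0,0],[0,0,0,0,0,0]]]'; python3 go.py 597 -298 12 64
```

```text
clock: 6.0
eef_pos: [0.5857, -0.2978, 0.0298]
tool_rot: [0.848, 0.53, -0.003, -0.003]
ft_force: [-0.7, 1.3, -0.6]
grip_width: 0.0577
t 6.0 pos [ 586. -298.   30.] now: shift [ 4.8 10.4 17.7] turn [-0.5  0.1  0. ] | shift after the turn [ 4.8 10.2 17.8] q [-27.  40.  10.  61.  -0.  89.] f [-0.7  1.3 -0.6] w 0.0577
```

```bash
python3 -m jog '[[[0.005,0.010,0,-0.5,0,0],[0,0,0.006,0,0,0],[0,0,0.006,0,0,0],[0,0,0,0,0,0]]]'; python3 go.py 597 -298 10 64
```

```text
clock: 6.5
eef_pos: [0.5978, -0.2977, 0.0173]
tool_rot: [0.848, 0.53, -0.0, 0.001]
ft_force: [-0.2, 0.1, -1.4]
grip_width: 0.0578
t 6.5 pos [ 598. -298.   17.] now: shift [-0.6 -0.6  7.3] turn [0.1 0.1 0. ] | shift after the turn [-0.6 -0.6  7.3] q [-26.  41.  11.  60.  -0.  90.] f [-0.2  0.1 -1.4] w 0.0578
```

```bash
python3 -m jog '[[[0,0,0.004,0,0,0],[0,0,0.002,0,0,0],[0,0,0.001,0,0,0],[0,0,0,0,0,0]]]'; python3 go.py 597 -298 10 64
```

```text
clock: 7.0
eef_pos: [0.5978, -0.2979, 0.0101]
tool_rot: [0.848, 0.53, -0.0, 0.001]
ft_force: [0.5, -0.4, -0.4]
grip_width: 0.0574
t 7.0 pos [ 598. -298.   10.] now: shift [-0.5 -0.7  0.1] turn [0.1 0.1 0. ] | shift after the turn [-0.5 -0.7  0.1] q [-26.  42.  11.  59.  -0.  90.] f [ 0.5 -0.4 -0.4] w 0.0574
```

```bash
python3 -m jog '[[[0,0,0.001,0,0,0],[0,0,0,0,0,0]]]'; python3 go.py 597 -298 9 64;python3 -m jog '[[[0,0,0,0,0,0],[0,0,0,0,0,0],[0,0,0,0,0,0],[0,0,-0.01,0,0,0],[0,0,-0.02,0,0,0],[0,0,-0.03,0,0,0],[0,0,-0.03,0,0,0],[0,0,0,0,0,0]]]' 0.075; python3 go.py 436 13 100 92
```

```text
clock: 7.25
eef_pos: [0.5981, -0.298, 0.0094]
tool_rot: [0.848, 0.53, -0.0, 0.001]
ft_force: [-0.5, -0.0, -0.9]
grip_width: 0.0573
t 7.2 pos [ 598. -298.    9.] now: shift [-0.5 -1.   0.4] turn [0.1 0.1 0. ] | shift after the turn [-0.5 -1.   0.4] q [-26.  42.  11.  59.  -0.  90.] f [-0.5 -0.  -0.9] w 0.0573
clock: 8.25
eef_pos: [0.5986, -0.2981, 0.105]
tool_rot: [0.848, 0.53, 0.001, 0.002]
ft_force: [-0.3, -0.1, -0.2]
grip_width: 0.0747
t 8.2 pos [ 599. -298.  105.] now: shift [ 208.4 -282.5    3.4] turn [  0.2   0.2 -28. ] | shift after the turn [ 316.6 -151.6    5. ] q [-26.  37.  17.  70.  -0.  90.] f [-0.3 -0.1 -0.2] w 0.0747
```

```bash
python3 -m jog '[[[0,0,0,0,0,-9.3],[0,0,0,0,0,-9.3],[0,0,0,0,0,-9.3],[0.045,-0.022,0,0,0,0],[0.045,-0.022,0,0,0,0],[0.045,-0.022,0,0,0,0],[0.045,-0.022,0,0,0,0],[0.045,-0.022,0,0,0,0],[0.045,-0.022,0,0,0,0],[0.03,-0.01,0,0,0,0],[0,0,0,0,0,0],[0,0,0,0,0,0]]]' 0.0854; python3 go.py 436 13 100 92; python3 - <<'E'
from h import *
c=bot.camera("wrist");cv2.imwrite("pics/w3.png",c["pixels"][:,:,::-1])
print("expected px",proj(c,[.436,.013,.022]))
c=bot.camera("top");cv2.imwrite("pics/t3.png",cv2.resize(c["pixels"][120:260,140:360,::-1],None,fx=3,fy=3))
E
```

```text
clock: 9.75
eef_pos: [0.4317, 0.0031, 0.0959]
tool_rot: [0.69, 0.724, -0.002, -0.002]
ft_force: [0.9, -0.0, -0.1]
grip_width: 0.0853
t 9.8 pos [432.   3.  96.] now: shift [ 9.7  4.8 -4.1] turn [-0.4  0.   0.8] | shift after the turn [ 9.8  4.7 -4.1] q [  0.  13. -22.  55.  -0.  88.] f [ 0.9 -0.  -0.1] w 0.0853
expected px [259.62483149 188.75655216]
```

View pics/w3.png

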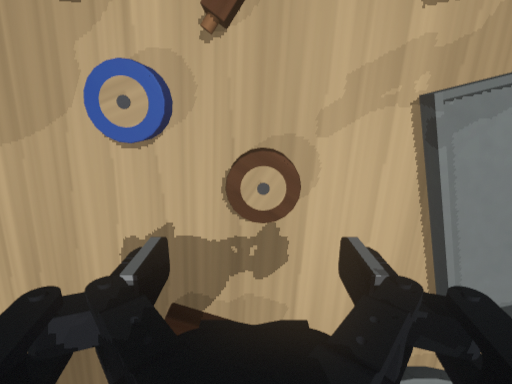

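The dark wheel's bore is at (263,188), within 3 px of where I expected, which gives (438,13). The blue ring at (124,101) is clear of the fingers.

```bash
python3 -m jog '[[[0.008,0.005,0,-0.4,0,0.8],[0,0,0.03,0,0,0],[0,0,0.025,0,0,0],[0,0,0.01,0,0,0],[0,0,0,0,0,0]]]'; python3 go.py 438 13 3 92
```

```text
clock: 10.48
eef_pos: [0.4412, 0.0097, 0.0299]
tool_rot: [0.698, 0.716, 0.002, 0.002]
ft_force: [-0.1, 0.0, -0.7]
grip_width: 0.0855
t 10.5 pos [441.  10.  30.] now: shift [ 3.4 -3.3 26.9] turn [ 0.4  0.  -0.5] | shift after the turn [ 3.4 -3.1 26.9] q [  1.  19. -27.  44.   0.  90.] f [-0.1  0.  -0.7] w 0.0855
```

```bash
python3 -m jog '[[[0.003,-0.003,0.01,0,0,0],[0,0,0.009,0,0,0],[0,0,0.004,0,0,0],[0,0,0,0,0,0]]]'; python3 go.py 438 13 3 92
```

```text
clock: 10.98
eef_pos: [0.4398, 0.0129, 0.0069]
tool_rot: [0.698, 0.716, 0.003, 0.003]
ft_force: [0.5, -0.1, 0.1]
grip_width: 0.0854
t 11.0 pos [440.  13.   7.] now: shift [ 0.2 -1.9  3.9] turn [ 0.6  0.  -0.6] | shift after the turn [ 0.2 -1.8  3.9] q [  2.  21. -28.  40.  -0.  90.] f [ 0.5 -0.1  0.1] w 0.0854
```

```bash
python3 -m jog '[[[0,-0.002,0.004,0.5,0,0],[0,0,0,0,0,0],[0,0,0,0,0,0],[0,0,0,0,0,0],[0,0,0,0,0,0],[0,0,0,0,0,0],[0,0,-0.01,0,0,0],[0,0,-0.02,0,0,0],[0,0,-0.03,0,0,0],[0,0,-0.03,0,0,0],[0,0,0,0,0,0]]]' 0.03; python3 go.py 627 -228 90 64
```

```text
clock: 12.35
eef_pos: [0.438, 0.0128, 0.098]
tool_rot: [0.698, 0.716, 0.001, 0.001]
ft_force: [0.6, -0.9, -0.6]
grip_width: 0.0575
t 12.3 pos [438.  13.  98.] now: shift [-245.4  182.8    8.3] turn [ 0.1 -0.  27.4] | shift after the turn [-133.5  275.4    8. ] q [  2.  13. -22.  55.  -0.  90.] f [ 0.6 -0.9 -0.6] w 0.0575
```

```bash
python3 -m jog '[[[0,0,0,0,0,9.1],[0,0,0,0,0,9.1],[0,0,0,0,0,9.1],[-0.022,0.045,0,0,0,0],[-0.022,0.045,0,0,0,0],[-0.022,0.045,0,0,0,0],[-0.022,0.045,0,0,0,0],[-0.022,0.045,0,0,0,0],[-0.022,0.045,0,0,0,0],[0,0,0,0,0,0],[0,0,0,0,0,0]]]'; python3 go.py 627 -228 12 64
```

```text
clock: 13.72
eef_pos: [0.6177, -0.2313, 0.0853]
tool_rot: [0.851, 0.525, -0.005, -0.006]
ft_force: [-0.7, 0.5, -1.3]
grip_width: 0.0573
t 13.7 pos [ 618. -231.   85.] now: shift [ 7.3  8.  73.2] turn [-0.9  0.1 -0.6] | shift after the turn [ 7.1  6.9 73.3] q [-21.  38.  15.  69.  -0.  96.] f [-0.7  0.5 -1.3] w 0.0573
```

```bash
python3 -m jog '[[[0.005,0.005,0,-0.9,0,0],[0.002,0.003,0.015,0,0,0],[0,0,0.02,0,0,0],[0,0,0.015,0,0,0],[0,0,0,0,0,0]]]'; python3 go.py 627 -228 12 64
```

```text
clock: 14.35
eef_pos: [0.6266, -0.2235, 0.0323]
tool_rot: [0.849, 0.528, -0.001, -0.0]
ft_force: [0.3, 0.3, -0.4]
grip_width: 0.0573
t 14.3 pos [ 627. -223.   32.] now: shift [-3.8  2.4 20.3] turn [-0.1  0.1 -0.3] | shift after the turn [-3.9  2.3 20.3] q [-20.  40.  12.  62.  -0.  97.] f [ 0.3  0.3 -0.4] w 0.0573
```

```bash
python3 -m jog '[[[-0.003,0.002,0.008,0,0,0],[0,0,0.008,0,0,0],[0,0,0.004,0,0,0],[0,0,0.001,0,0,0],[0,0,0,0,0,0]]]'; python3 go.py 627 -228 9.5 64
```

```text
clock: 14.98
eef_pos: [0.6282, -0.2278, 0.0114]
tool_rot: [0.849, 0.528, -0.0, 0.001]
ft_force: [0.8, 0.1, -0.6]
grip_width: 0.0576
t 15.0 pos [ 628. -228.   11.] now: shift [-0.7 -1.   1.9] turn [ 0.1  0.1 -0.3] | shift after the turn [-0.7 -1.   1.9] q [-20.  42.  11.  59.  -0.  96.] f [ 0.8  0.1 -0.6] w 0.0576
```

```bash
python3 -m jog '[[[0,0,0.002,0,0,0],[0,0,0,0,0,0]]]';python3 -m jog '[[[0,0,0,0,0,0],[0,0,0,0,0,0],[0,0,0,0,0,0],[0,0,-0.01,0,0,0],[0,0,-0.02,0,0,0],[0,0,-0.03,0,0,0],[0,0,-0.03,0,0,0],[0,0,0,0,0,0]]]' 0.075; python3 go.py 401 -146 120 161; python3 - <<'E'
from h import *
c=bot.camera("top");cv2.imwrite("pics/t3.png",cv2.resize(c["pixels"][120:260,140:360,::-1],None,fx=3,fy=3))
c=bot.camera("wrist");cv2.imwrite("pics/w4.png",c["pixels"][:,:,::-1])
for p in([.598,-.298,.028],[.628,-.228,.028]):print(proj(c,p))
E
```

```text
clock: 15.22
eef_pos: [0.6285, -0.2279, 0.0098]
tool_rot: [0.849, 0.528, 0.0, 0.001]
ft_force: [-0.0, 0.3, -1.1]
grip_width: 0.0572
clock: 16.23
eef_pos: [0.6293, -0.228, 0.1059]
tool_rot: [0.849, 0.528, 0.001, 0.003]
ft_force: [0.1, -0.4, -0.4]
grip_width: 0.0744
t 16.2 pos [ 629. -228.  106.] now: shift [ -27.6 -241.   -15.4] turn [  0.2   0.3 -97.3] | shift after the turn [242.6   3.2 -14.1] q [-20.  37.  17.  70.  -0.  96.] f [ 0.1 -0.4 -0.4] w 0.0744
[257.25601231 283.30967286]
[252.53982259 200.51604705]
```

View pics/w4.png

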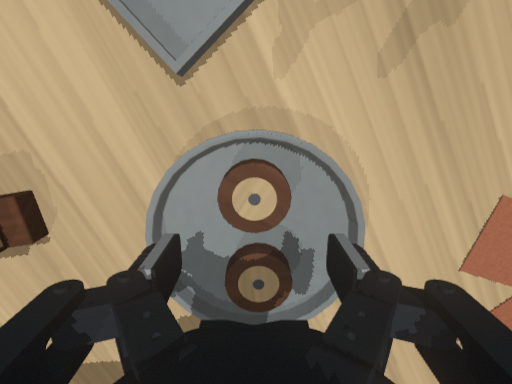

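Both wheels lie flat in the dish, with bores at (254,199) and (258,284), within about 2 px of prediction and not touching each other. Next is the truck.

```bash
python3 -m jog '[[[0,0,0,0,0,-9.8],[0,0,0,0,0,-9.8],[0,0,0,0,0,-9.8],[0,0,0,0,0,-9.8],[0,0,0,0,0,-9.8],[0,0,0,0,0,-9.8],[0,0,0,0,0,-9.8],[0,0,0,0,0,-9.8],[0,0,0,0,0,-9.8],[0,0,0,0,0,-9.0],[0,0,0,0,0,0]]]'; python3 go.py 401 -146 120 161; python3 -m jog '[[[0.05,0,-0.005,0,0,0],[0.05,0,-0.005,0,0,0],[0.05,0,-0.005,0,0,0],[0.05,0,0,0,0,0],[0.02,0,0,0,0,0],[0,0,0,0,0,0],[0,0,0,0,0,0]]]'; python3 go.py 401 -146 120 161
```

```text
clock: 17.7
eef_pos: [0.6144, -0.2227, 0.0807]
tool_rot: [0.139, 0.99, 0.003, -0.019]
ft_force: [0.5, 0.2, 0.5]
grip_width: 0.0753
t 17.7 pos [ 614. -223.   81.] now: shift [227.6  15.2 -30.6] turn [ 0.  -2.2  3.1] | shift after the turn [226.8   3.  -39.3] q [-20.  38.  16.  70.  -0.  -4.] f [0.5 0.2 0.5] w 0.0753
clock: 18.58
eef_pos: [0.3944, -0.1581, 0.0975]
tool_rot: [0.148, 0.989, 0.004, -0.024]
ft_force: [0.5, -0.4, 0.7]
grip_width: 0.0748
t 18.6 pos [ 394. -158.   98.] now: shift [ -1.7  13.6 -22.6] turn [ 0.  -2.8  2. ] | shift after the turn [ -2.3  13.6 -22.5] q [-22.  14. -21.  58.  -0.  -5.] f [ 0.5 -0.4  0.7] w 0.0748
```

```bash
python3 -m jog '[[[0,0.010,-0.015,0,-2.8,2],[0,0.002,0,0,0,0],[0,0,0,0,0,0]]]' 0.0854; python3 go.py 401 -146 120 161;  python3 - <<'E'
from h import *
c=bot.camera("wrist");cv2.imwrite("pics/w5.png",c["pixels"][:,:,::-1])
print(proj(c,[.397,-.144,.022]))
blobs(c,dark(c),(100,0,400,320),.03,400)
E
```

```text
clock: 18.95
eef_pos: [0.402, -0.1479, 0.1119]
tool_rot: [0.166, 0.986, 0.0, 0.0]
ft_force: [-0.4, 0.2, 0.1]
grip_width: 0.0856
t 18.9 pos [ 402. -148.  112.] now: shift [ 1.5  1.5 -8.1] turn [ 0.   0.  -0.1] | shift after the turn [ 1.5  1.5 -8.1] q [-20.  11. -22.  57.   0.  -1.] f [-0.4  0.2  0.1] w 0.0856
[256.12419882 187.85028506]
px [354.9 274.8] centre mm 504 -83 size 85 35 long axis deg -8.0
px [153.7 271. ] centre mm 437 -254 size 69 28 long axis deg -46.7
px [252.2 181.5] centre mm 393 -144 size 91 46 long axis deg -17.0
```

View pics/w5.png

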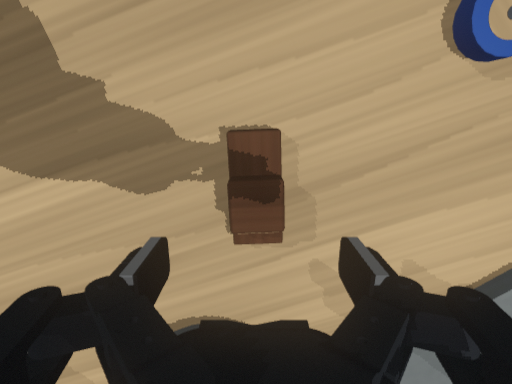

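```bash
python3 - <<'E'
from h import *
c=bot.camera("wrist");u=np.array([np.cos(np.radians(-19)),np.sin(np.radians(-19))])
for n,px,z,d in(("rear",(254,129),.022,50),("cabrear",(256,179),.044,14),("cabfront",(257,233),.044,-30)):
    p=ray(c,*px,z)*1000;print(n,np.round(p),"centre",np.round(p+d*u))
E
```

```text
rear [ 350. -130.] centre [ 398. -146.]
cabrear [ 385. -140.] centre [ 398. -145.]
cabfront [ 427. -154.] centre [ 399. -144.]
```

Three edges agree on a truck centre of (398,-145), aligned with the jaws. Descending to TCP (400,-146).

```bash
python3 -m jog '[[[0.001,0.001,0.02,0,0,0],[0,0,0.03,0,0,0],[0,0,0.03,0,0,0],[0,0,0.01,0,0,0],[0,0,0,0,0,0]]]'; python3 go.py 400 -146 5 161
```

```text
clock: 19.68
eef_pos: [0.4027, -0.1482, 0.0185]
tool_rot: [0.167, 0.986, -0.0, -0.001]
ft_force: [-1.0, -0.6, 0.3]
grip_width: 0.0858
t 19.7 pos [ 403. -148.   19.] now: shift [ 3.2  1.2 13.5] turn [-0.  -0.1 -0.2] | shift after the turn [ 3.2  1.2 13.5] q [-20.  19. -29.  42.  -0.  -1.] f [-1.  -0.6  0.3] w 0.0858
```

```bash
python3 -m jog '[[[0.002,0.001,0.008,0,0,0],[0,0,0.004,0,0,0],[0,0,0.001,0,0,0],[0,0,0,0,0,0]]]'; python3 go.py 400 -146 5 161; python3 -m jog '[[[0,0,0,0,0,0],[0,0,0,0,0,0],[0,0,0,0,0,0],[0,0,0,0,0,0],[0,0,0,0,0,0],[0,0,0,0,0,0],[0,0,0,0,0,0],[0,0,0,0,0,0]]]' 0.02; python3 go.py 400 -146 5 161
```

```text
clock: 20.18
eef_pos: [0.4032, -0.1473, 0.0069]
tool_rot: [0.167, 0.986, -0.001, 0.002]
ft_force: [0.4, 0.1, 0.8]
grip_width: 0.0852
t 20.2 pos [ 403. -147.    7.] now: shift [3.4 0.2 1.9] turn [-0.   0.2 -0.2] | shift after the turn [3.4 0.2 1.9] q [-20.  20. -30.  40.  -0.  -1.] f [0.4 0.1 0.8] w 0.0852
clock: 21.18
eef_pos: [0.404, -0.1476, 0.0077]
tool_rot: [0.167, 0.986, -0.001, 0.003]
ft_force: [0.2, -0.8, 1.7]
grip_width: 0.0434
t 21.2 pos [ 404. -148.    8.] now: shift [4.3 0.2 2.7] turn [-0.   0.3 -0.2] | shift after the turn [4.3 0.2 2.7] q [-20.  20. -30.  40.  -0.  -1.] f [ 0.2 -0.8  1.7] w 0.0434
```

```bash
python3 -m jog '[[[0,0,-0.01,0,0,0],[0,0,-0.02,0,0,0],[0,0,-0.03,0,0,0],[0,0,-0.03,0,0,0],[0,0,-0.02,0,0,0],[0,0,0,0,0,-8.5],[0,0,0,0,0,-8.5],[0,0,0,0,0,-8.5],[0,0,0,0,0,-8.5],[0,0,0,0,0,0]]]'; python3 go.py 610 251 110 195
```

```text
clock: 22.42
eef_pos: [0.4007, -0.1464, 0.1247]
tool_rot: [-0.138, 0.99, -0.001, 0.001]
ft_force: [-0.3, 0.2, -2.0]
grip_width: 0.0439
t 22.4 pos [ 401. -146.  125.] now: shift [-309.7  325.3   14.7] turn [-0.1  0.1  0.8] | shift after the turn [-305.   329.7   14.7] q [-20.  10. -21.  59.  -0. -36.] f [-0.3  0.2 -2. ] w 0.0439
```

```bash
python3 -m jog '[[[-0.025,0.027,0,0,0,0],[-0.038,0.041,0,0,0,0],[-0.038,0.041,0,0,0,0],[-0.038,0.041,0,0,0,0],[-0.038,0.041,0,0,0,0],[-0.038,0.041,0,0,0,0],[-0.038,0.041,0,0,0,0],[-0.03,0.033,0,0,0,0],[0,0,0,0,0,0],[0,0,0,0,0,0]]]'; python3 go.py 610 251 40 195
```

```text
clock: 23.68
eef_pos: [0.599, 0.2334, 0.1241]
tool_rot: [-0.122, 0.992, -0.002, 0.001]
ft_force: [-0.6, 0.3, -1.3]
grip_width: 0.0429
t 23.7 pos [599. 233. 124.] now: shift [-14.9  14.9  84.1] turn [-0.3  0.  -1. ] | shift after the turn [-15.2  14.2  84.1] q [21. 33. 14. 70. -0.  7.] f [-0.6  0.3 -1.3] w 0.0429
```

```bash
python3 -m jog '[[[-0.011,0.011,0,0,0,-1],[-0.003,0.003,0.015,0,0,0],[0,0,0.025,0,0,0],[0,0,0.025,0,0,0],[0,0,0.004,0,0,0],[0,0,0,0,0,0]]]'; python3 go.py 610 251 14 195;  python3 - <<'E'
from h import *
c=bot.camera("wrist");cv2.imwrite("pics/w6.png",c["pixels"][:,:,::-1])
E
```

```text
clock: 24.42
eef_pos: [0.6059, 0.2423, 0.0515]
tool_rot: [-0.125, 0.992, -0.004, -0.002]
ft_force: [0.5, 1.3, -0.8]
grip_width: 0.0435
t 24.4 pos [606. 242.  51.] now: shift [-6.4  7.7 37.4] turn [-0.4 -0.3 -0.7] | shift after the turn [-6.2  7.4 37.5] q [22. 38. 11. 63. -0.  8.] f [ 0.5  1.3 -0.8] w 0.0435
```

View pics/w6.png

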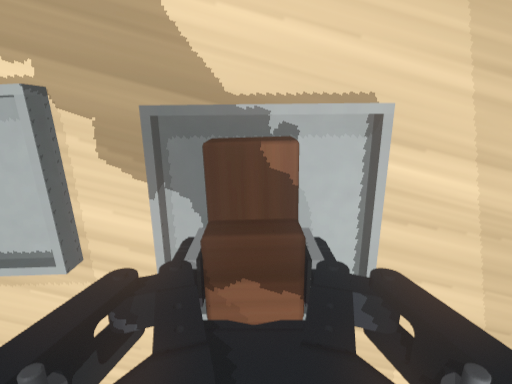

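The truck hangs level over the square tray and is aligned with it, with its rear edge at row 138 and the tray's far wall at about row 110. Lowering.

```bash
python3 -m jog '[[[-0.005,0.005,0.01,-0.3,-0.3,0],[0,0,0.012,0,0,0],[0,0,0.006,0,0,0],[0,0,0.001,0,0,0],[0,0,0,0,0,0]]]'; python3 go.py 610 251 14 195
```

```text
clock: 25.1
eef_pos: [0.6111, 0.2493, 0.0226]
tool_rot: [-0.125, 0.992, -0.0, 0.002]
ft_force: [-0.4, -0.7, -1.4]
grip_width: 0.0435
t 25.1 pos [611. 249.  23.] now: shift [0.6 2.  8.6] turn [-0.1  0.2 -0.7] | shift after the turn [0.6 2.  8.6] q [22. 40. 10. 59. -0.  8.] f [-0.4 -0.7 -1.4] w 0.0435
```

```bash
python3 -m jog '[[[0,0,0.005,0,0,0],[0,0,0.002,0,0,0],[0,0,0.001,0,0,0],[0,0,0,0,0,0]]]'; python3 go.py 610 251 14 195
```

```text
clock: 25.6
eef_pos: [0.6115, 0.2494, 0.0147]
tool_rot: [-0.125, 0.992, -0.0, 0.002]
ft_force: [0.0, 0.9, -1.2]
grip_width: 0.0432
t 25.6 pos [611. 249.  15.] now: shift [1.  1.9 0.7] turn [-0.1  0.3 -0.7] | shift after the turn [1.  2.  0.7] q [22. 40.  9. 58. -0.  8.] f [ 0.   0.9 -1.2] w 0.0432
```

```bash
python3 -m jog '[[[0,0,0.001,0,0,0],[0,0,0,0,0,0]]]'; python3 -m jog '[[[0,0,0,0,0,0],[0,0,0,0,0,0],[0,0,0,0,0,0],[0,0,-0.01,0,0,0],[0,0,-0.02,0,0,0],[0,0,-0.03,0,0,0],[0,0,-0.03,0,0,0],[0,0,0,0,0,0]]]' 0.065; python3 go.py 359 264 120 149
```

```text
clock: 25.85
eef_pos: [0.6117, 0.2495, 0.014]
tool_rot: [-0.125, 0.992, -0.0, 0.003]
ft_force: [-0.1, -1.7, -1.0]
grip_width: 0.0431
clock: 26.85
eef_pos: [0.6124, 0.2499, 0.1103]
tool_rot: [-0.125, 0.992, 0.0, 0.005]
ft_force: [0.3, -0.6, -0.1]
grip_width: 0.0651
t 26.9 pos [612. 250. 110.] now: shift [241.9  76.4 -11.9] turn [ 0.2  0.5 45.3] | shift after the turn [ 224.4 -118.4   -9.7] q [22. 36. 16. 69. -0.  8.] f [ 0.3 -0.6 -0.1] w 0.0651
```

```bash
python3 -m jog '[[[0,0,0,0,0,9],[0,0,0,0,0,9],[0,0,0,0,0,9],[0,0,0,0,0,9],[0,0,0,0,0,9],[0.03,-0.016,-0.005,0,0,0],[0.044,-0.023,-0.005,0,0,0],[0.044,-0.023,-0.005,0,0,0],[0.044,-0.023,0,0,0,0],[0.04,-0.021,0,0,0,0],[0,0,0,0,0,0],[0,0,0,0,0,0]]]' 0.05; python3 go.py 359 264 120 149; python3 - <<'E'
from h import *
c=bot.camera("wrist");cv2.imwrite("pics/w7.png",c["pixels"][:,:,::-1])
print(proj(c,[.359,.264,.02]))
blobs(c,dark(c),(100,0,512,320),.02,400)
E
```

```text
clock: 28.35
eef_pos: [0.3738, 0.2652, 0.1158]
tool_rot: [0.278, 0.961, -0.002, -0.0]
ft_force: [-0.1, 0.0, -0.4]
grip_width: 0.0497
t 28.4 pos [374. 265. 116.] now: shift [11.9 -8.9 -4.1] turn [-0.2  0.  -1.3] | shift after the turn [12.1 -8.6 -4.2] q [ 35.  14. -17.  59.  -0.  68.] f [-0.1  0.  -0.4] w 0.0497
[243.70403562 179.47126463]
px [345.3 274.4] centre mm 494 322 size 133 97 long axis deg 67.4
px [186.8 265.9] centre mm 406 170 size 88 58 long axis deg -80.2
```

View pics/w7.png

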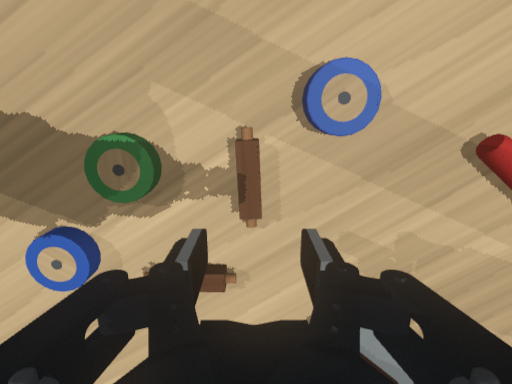

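```bash
python3 - <<'E'
from h import *
c=bot.camera("wrist")
a=ray(c,247,139,.02)*1000;b=ray(c,250,219,.02)*1000;p=ray(c,248,127,.015)*1000;q=ray(c,252,227,.015)*1000
print(a,b,(a+b)/2,np.degrees(np.arctan2(*(a-b)[::-1])));print(p,q,(p+q)/2,np.degrees(np.arctan2(*(p-q)[::-1])))
E
```

```text
[331.38486788 284.68366855] [392.25243691 248.9508804 ] [361.81865239 266.81727448] 149.5845981245454
[323.79329343 290.36914026] [401.42067354 245.20539294] [362.60698349 267.7872666 ] 149.80907946732597
```

Axle 1 is at (362,267), lying at 149.7°.

```bash
python3 go.py 362 267 4 149.7; python3 -m jog '[[[0.009,-0.004,0.01,0,0,-1.5],[0,0,0.03,0,0,0],[0,0,0.03,0,0,0],[0,0,0.015,0,0,0],[0,0,0,0,0,0]]]'; python3 go.py 362 267 4 149.7
```

```text
t 28.4 pos [374. 265. 116.] now: shift [ 11.3  -4.2 111.7] turn [-0.3 -0.  -2. ] | shift after the turn [ 11.5  -4.3 111.7] q [ 35.  14. -17.  59.  -0.  68.] f [-0.  -1.  -0.3] w 0.0501
clock: 29.08
eef_pos: [0.3652, 0.2658, 0.0256]
tool_rot: [0.265, 0.964, -0.002, -0.001]
ft_force: [-0.6, -0.0, -0.3]
grip_width: 0.0498
t 29.1 pos [365. 266.  26.] now: shift [ 3.3 -0.5 21.6] turn [-0.3 -0.1 -0.5] | shift after the turn [ 3.4 -0.6 21.6] q [ 36.  20. -25.  45.  -0.  67.] f [-0.6 -0.  -0.3] w 0.0498
```

```bash
python3 -m jog '[[[0.003,0,0.01,0,0,0],[0,0,0.006,0,0,0],[0,0,0.002,0,0,0],[0,0,0,0,0,0]]]'; python3 go.py 362 267 4 149.7; python3 -m jog '[[[0,0,0.001,0,0,0],[0,0,0,0,0,0],[0,0,0,0,0,0],[0,0,0,0,0,0],[0,0,0,0,0,0],[0,0,0,0,0,0]]]' 0.005; python3 go.py 362 267 4 149.7
```

```text
clock: 29.58
eef_pos: [0.3634, 0.2681, 0.0073]
tool_rot: [0.265, 0.964, -0.001, -0.001]
ft_force: [-0.0, -0.6, -0.0]
grip_width: 0.0501
t 29.6 pos [363. 268.   7.] now: shift [ 0.6 -1.7  3.3] turn [-0.2 -0.  -0.5] | shift after the turn [ 0.7 -1.7  3.3] q [ 36.  22. -26.  42.  -0.  67.] f [-0.  -0.6 -0. ] w 0.0501
clock: 30.32
eef_pos: [0.3641, 0.2686, 0.0072]
tool_rot: [0.265, 0.964, -0.001, 0.0]
ft_force: [-0.3, 0.2, -0.4]
grip_width: 0.0187
t 30.3 pos [364. 269.   7.] now: shift [ 1.  -2.5  3.2] turn [-0.1  0.  -0.5] | shift after the turn [ 1.  -2.5  3.2] q [ 36.  22. -26.  42.  -0.  67.] f [-0.3  0.2 -0.4] w 0.0187
```

```bash
python3 -m jog '[[[0,0,-0.01,0,0,0],[0,0,-0.02,0,0,0],[0,0,-0.03,0,0,0],[0,0,-0.03,0,0,0],[0,0,-0.015,0,0,0],[0,0,0,0,0,8.6],[0,0,0,0,0,8.6],[0,0,0,0,0,8.6],[0,0,0,0,0,8.6],[0,0,0,0,0,8.6],[0,0,0,0,0,0]]]'; python3 go.py 618 47 110 106.5
```

```text
clock: 31.7
eef_pos: [0.3648, 0.2692, 0.1229]
tool_rot: [0.609, 0.793, 0.003, 0.001]
ft_force: [0.3, 0.1, -0.1]
grip_width: 0.0182
t 31.7 pos [365. 269. 123.] now: shift [-279.9  187.4   13.6] turn [ 0.3 -0.1 -1.6] | shift after the turn [-285.   179.7   12.9] q [ 36.  13. -18.  59.  -0. 112.] f [ 0.3  0.1 -0.1] w 0.0182
```

```bash
python3 -m jog '[[[-0.025,0.016,0,0,0,-1.6],[-0.045,0.029,0,0,0,0],[-0.045,0.029,0,0,0,0],[-0.045,0.029,0,0,0,0],[-0.045,0.029,0,0,0,0],[-0.045,0.029,0,0,0,0],[-0.025,0.016,0,0,0,0],[0,0,0,0,0,0],[0,0,0,0,0,0]]]'; python3 go.py 618 47 40 106.5
```

```text
clock: 32.83
eef_pos: [0.6222, 0.0524, 0.1261]
tool_rot: [0.587, 0.81, 0.004, 0.001]
ft_force: [0.9, -0.0, -0.7]
grip_width: 0.0181
t 32.8 pos [622.  52. 126.] now: shift [-4.1 -6.4 86.1] turn [ 0.5 -0.2  1.6] | shift after the turn [-4.  -5.6 86.1] q [ 5. 31. 10. 68.  0. 77.] f [ 0.9 -0.  -0.7] w 0.0181
```

```bash
python3 -m jog '[[[-0.003,-0.005,0.015,0.5,0,1.6],[0,0,0.025,0,0,0],[0,0,0.025,0,0,0],[0,0,0.01,0,0,0],[0,0,0,0,0,0]]]'; python3 go.py 618 47 13 106.5; python3 - <<'E'
from h import *
c=bot.camera("wrist");cv2.imwrite("pics/w8.png",c["pixels"][:,:,::-1])
E
```

```text
clock: 33.45
eef_pos: [0.6128, 0.0517, 0.0473]
tool_rot: [0.596, 0.803, -0.001, -0.003]
ft_force: [0.4, -0.1, -0.1]
grip_width: 0.0181
t 33.5 pos [613.  52.  47.] now: shift [-6.1  3.8 34.2] turn [-0.3 -0.2  0.3] | shift after the turn [-5.9  3.7 34.3] q [ 5. 34.  3. 59.  0. 78.] f [ 0.4 -0.1 -0.1] w 0.0181
```

View pics/w8.png

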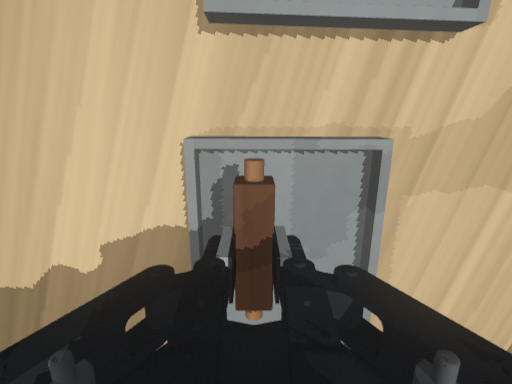

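The axle is over the long tray and parallel to its walls. The left finger is near the left wall at column 195, so I shift +8 mm in tool y before lowering.

```bash
python3 -m jog '[[[-0.005,0.007,0,-0.3,0,0],[0,0,0.012,0,0,0],[0,0,0.008,0,0,0],[0,0,0.003,0,0,0],[0,0,0,0,0,0]]]'; python3 go.py 623 47 13 106.5
```

```text
clock: 34.12
eef_pos: [0.6238, 0.0489, 0.0255]
tool_rot: [0.596, 0.803, 0.003, 0.0]
ft_force: [-0.7, -0.2, -0.5]
grip_width: 0.018
t 34.1 pos [624.  49.  26.] now: shift [-1.6 -1.4 12.5] turn [ 0.3 -0.2  0.3] | shift after the turn [-1.6 -1.3 12.5] q [ 4. 36.  3. 56.  0. 78.] f [-0.7 -0.2 -0.5] w 0.018
```

```bash
python3 -m jog '[[[0,0,0.007,0.3,0,0],[0,0,0.004,0,0,0],[0,0,0.001,0,0,0],[0,0,0,0,0,0]]]'; python3 go.py 623 47 13 106.5
```

```text
clock: 34.62
eef_pos: [0.624, 0.049, 0.0131]
tool_rot: [0.596, 0.803, 0.001, -0.001]
ft_force: [0.4, -1.0, 1.5]
grip_width: 0.0184
t 34.6 pos [624.  49.  13.] now: shift [-1.6 -1.5  0.1] turn [ 0.  -0.2  0.3] | shift after the turn [-1.6 -1.5  0.1] q [ 4. 37.  3. 56.  0. 78.] f [ 0.4 -1.   1.5] w 0.0184
```

```bash
python3 -m jog '[[[0,0,0,0,0,0],[0,0,0,0,0,0],[0,0,0,0,0,0],[0,0,-0.01,0,0,0],[0,0,-0.02,0,0,0],[0,0,-0.03,0,0,0],[0,0,-0.03,0,0,0],[0,0,0,0,0,0]]]' 0.038; python3 -m jog '[[[0,0,0,0,0,8.5],[0,0,0,0,0,8.5],[0,0,0,0,0,8.5],[0,0,0,0,0,8.5],[0,0,0,0,0,8.5],[0,0,0,0,0,8.5],[0,0,0,0,0,0]]]' 0.05; python3 go.py 414 164 120 55.6
```

```text
clock: 35.62
eef_pos: [0.6249, 0.0488, 0.1088]
tool_rot: [0.596, 0.803, 0.002, 0.0]
ft_force: [0.4, -0.7, 0.0]
grip_width: 0.038
clock: 36.5
eef_pos: [0.6213, 0.0485, 0.1038]
tool_rot: [0.89, 0.455, -0.002, -0.002]
ft_force: [0.0, 0.2, 0.1]
grip_width: 0.0499
t 36.5 pos [621.  49. 104.] now: shift [ -27.7 -235.7  -14.7] turn [-0.3  0.1 -1.4] | shift after the turn [ -21.8 -236.3  -16.2] q [  4.  32.   9.  67.   0. 130.] f [0.  0.2 0.1] w 0.0499
```

```bash
python3 -m jog '[[[-0.003,-0.03,-0.005,0,0,-1.4],[-0.005,-0.045,0,0,0,0],[-0.005,-0.045,0,0,0,0],[-0.005,-0.045,0,0,0,0],[-0.005,-0.045,0,0,0,0],[0,-0.02,0,0,0,0],[0,0,0,0,0,0],[0,0,0,0,0,0]]]'; python3 go.py 414 164 120 55.6; python3 - <<'E'
from h import *
c=bot.camera("wrist");cv2.imwrite("pics/w9.png",c["pixels"][:,:,::-1])
print(proj(c,[.414,.164,.02]))
E
```

```text
clock: 37.5
eef_pos: [0.4111, 0.1606, 0.1072]
tool_rot: [0.88, 0.475, -0.003, -0.003]
ft_force: [-0.0, -0.2, 1.4]
grip_width: 0.0501
t 37.5 pos [411. 161. 107.] now: shift [  4.4   0.4 -12.8] turn [-0.4  0.2  1.1] | shift after the turn [  4.4   0.4 -12.8] q [ 21.  13. -20.  57.   0. 144.] f [-0.  -0.2  1.4] w 0.0501
[254.31050704 190.94183255]
```

View pics/w9.png

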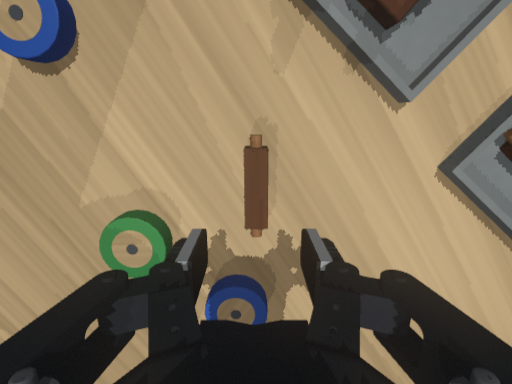

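```bash
python3 - <<'E'
from h import *
c=bot.camera("wrist")
a=ray(c,256,147,.02)*1000;b=ray(c,257,230,.02)*1000
print(a,b,(a+b)/2,np.degrees(np.arctan2(*(a-b)[::-1])))
E
python3 -m jog '[[[0.003,0.001,0.01,-0.4,0,0],[0,0,0.03,0,0,0],[0,0,0.03,0,0,0],[0,0,0.01,0,0,0],[0,0,0,0,0,0]]]'; python3 go.py 415 166 6 56.5
```

```text
[435.26499711 193.83324043] [396.66276806 133.07130029] [415.96388259 163.45227036] 57.57209169844984
clock: 38.22
eef_pos: [0.4174, 0.1614, 0.0234]
tool_rot: [0.881, 0.473, -0.0, 0.001]
ft_force: [-0.5, -0.0, 0.9]
grip_width: 0.05
t 38.2 pos [417. 161.  23.] now: shift [ 2.5 -4.6 17.4] turn [ 0.1  0.1 -0. ] | shift after the turn [ 2.5 -4.5 17.4] q [ 21.  20. -26.  44.  -0. 145.] f [-0.5 -0.   0.9] w 0.05
```

```bash
python3 -m jog '[[[0.001,-0.002,0.008,0,0,-0.8],[0,0,0.005,0,0,0],[0,0,0.001,0,0,0],[0,0,0,0,0,0]]]'; python3 go.py 416 163.5 6 57.3; python3 -m jog '[[[0,0,0.001,0,0,0],[0,0,0,0,0,0],[0,0,0,0,0,0],[0,0,0,0,0,0],[0,0,0,0,0,0],[0,0,0,0,0,0]]]' 0.005; python3 go.py 416 163 6 57.3
```

```text
clock: 38.72
eef_pos: [0.4184, 0.1642, 0.0105]
tool_rot: [0.877, 0.48, 0.002, 0.001]
ft_force: [-0.1, -0.6, 0.3]
grip_width: 0.0502
t 38.7 pos [418. 164.  11.] now: shift [-1.9 -1.6  4.5] turn [ 0.2 -0.1  0. ] | shift after the turn [-1.9 -1.6  4.5] q [ 22.  21. -27.  42.  -0. 144.] f [-0.1 -0.6  0.3] w 0.0502
clock: 39.48
eef_pos: [0.4188, 0.1644, 0.0102]
tool_rot: [0.877, 0.48, 0.003, 0.001]
ft_force: [0.7, -0.1, -0.3]
grip_width: 0.0183
t 39.5 pos [419. 164.  10.] now: shift [-2.7 -1.7  4.2] turn [ 0.3 -0.2  0. ] | shift after the turn [-2.7 -1.6  4.2] q [ 22.  21. -27.  42.  -0. 144.] f [ 0.7 -0.1 -0.3] w 0.0183
```

```bash
python3 -m jog '[[[0,0,-0.01,0,0,0],[0,0,-0.02,0,0,0],[0,0,-0.03,0,0,0],[0,0,-0.03,0,0,0],[0,0,-0.015,0,0,0],[0,0,0,0,0,-8.2],[0,0,0,0,0,-8.2],[0,0,0,0,0,-8.2],[0,0,0,0,0,-8.2],[0,0,0,0,0,-8.2],[0,0,0,0,0,-8.2],[0,0,0,0,0,0]]]'; python3 go.py 671 -39 110 106.5
```

```text
clock: 40.98
eef_pos: [0.419, 0.1647, 0.1267]
tool_rot: [0.587, 0.809, 0.005, 0.004]
ft_force: [0.1, -0.1, -0.3]
grip_width: 0.0179
t 41.0 pos [419. 165. 127.] now: shift [-271.8  176.1   19.3] turn [0.7 0.1 1.6] | shift after the turn [-266.9  183.8   16.7] q [ 22.  12. -18.  59.  -0.  93.] f [ 0.1 -0.1 -0.3] w 0.0179
```

```bash
python3 -m jog '[[[-0.025,0.016,0,0.7,0,1.6],[-0.043,0.030,0,0,0,0],[-0.043,0.030,0,0,0,0],[-0.043,0.030,0,0,0,0],[-0.043,0.030,0,0,0,0],[-0.043,0.030,0,0,0,0],[-0.025,0.016,0,0,0,0],[0,0,0,0,0,0],[0,0,0,0,0,0]]]'; python3 go.py 671 -39 45 106.5
```

```text
clock: 42.1
eef_pos: [0.6746, -0.0446, 0.1291]
tool_rot: [0.607, 0.795, 0.001, 0.001]
ft_force: [-0.6, 0.8, -0.6]
grip_width: 0.0182
t 42.1 pos [675. -45. 129.] now: shift [ 6.3 -2.2 84.1] turn [ 0.1 -0.  -1.2] | shift after the turn [ 6.4 -1.9 84.1] q [-4. 37. 21. 74.  0. 71.] f [-0.6  0.8 -0.6] w 0.0182
```

```bash
python3 -m jog '[[[0.005,-0.001,0.015,0,0,-1.2],[0,0,0.025,0,0,0],[0,0,0.025,0,0,0],[0,0,0.01,0,0,0],[0,0,0,0,0,0]]]'; python3 go.py 671 -39 16 106.5; python3 - <<'E'
from h import *
c=bot.camera("wrist");cv2.imwrite("pics/w10.png",c["pixels"][:,:,::-1])
E
```

```text
clock: 42.72
eef_pos: [0.6677, -0.0337, 0.0508]
tool_rot: [0.595, 0.804, 0.0, -0.001]
ft_force: [-0.8, 0.4, -0.2]
grip_width: 0.0182
t 42.7 pos [668. -34.  51.] now: shift [-6.1  1.7 34.8] turn [-0.1 -0.1  0.5] | shift after the turn [-6.   1.7 34.8] q [-3. 40. 13. 64.  0. 70.] f [-0.8  0.4 -0.2] w 0.0182
```

View pics/w10.png

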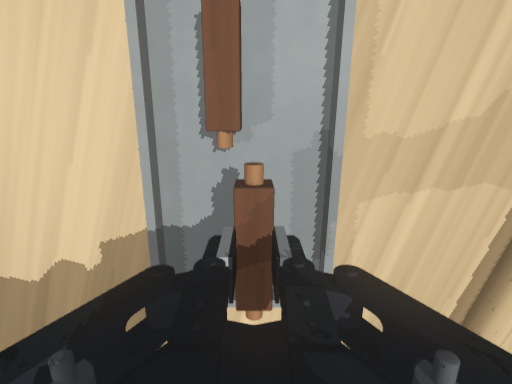

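```bash
python3 - <<'E'
from h import *
c=bot.camera("wrist");a=np.radians(16.5)
X=np.array([np.cos(a),np.sin(a)]);Y=np.array([-X[1],X[0]]);C=np.array([.646,.005])
for n,x,y,z in(("near inner rim mid",0,-.102,.02),("near outer rim mid",0,-.108,.02),("near floor",0,-.102,.006),("L outer rim mid",-.062,0,.02),("R outer rim",.062,0,.02)):
    print(n,np.round(proj(c,[*(C+x*X+y*Y),z])))
for px,z in(((224,148),.016),((225,130),.026)):
    p=ray(c,*px,z)-C;print("axle1 near end in tray",p@X,p@Y)
c=bot.camera("top");im=c["pixels"][120:205,150:345,::-1];cv2.imwrite("pics/t11.png",cv2.resize(im,None,fx=4,fy=4,interpolation=cv2.INTER_CUBIC))
E
```

```text
near inner rim mid [238. 297.]
near outer rim mid [238. 305.]
near floor [239. 286.]
L outer rim mid [136. 152.]
R outer rim [338. 154.]
axle1 near end in tray -0.008287523400484735 0.0027250326134589014
axle1 near end in tray -0.0064859211686766035 0.014289513317317109
```

The axle is parallel to the walls, and axle 1's near pin at (224,148) lies to its left. The tray's near wall projects to rows 297–305, so I shift about −4 mm along and +4 mm across, then lower.

```bash
python3 -m jog '[[[-0.003,0.003,0,0,0,0],[0,0,0.012,0,0,0],[0,0,0.008,0,0,0],[0,0,0.003,0,0,0],[0,0,0,0,0,0]]]'; python3 go.py 672 -37.5 16 106.5
```

```text
clock: 43.5
eef_pos: [0.6749, -0.0369, 0.0299]
tool_rot: [0.596, 0.803, 0.002, 0.002]
ft_force: [-0.4, -0.3, 0.1]
grip_width: 0.0181
t 43.5 pos [675. -37.  30.] now: shift [ 0.3 -3.  13.8] turn [0.3 0.  0.4] | shift after the turn [ 0.2 -2.9 13.9] q [-3. 41. 13. 62.  0. 70.] f [-0.4 -0.3  0.1] w 0.0181
```

```bash
python3 -m jog '[[[0,-0.001,0.007,0,0,0],[0,0,0.004,0,0,0],[0,0,0.001,0,0,0],[0,0,0,0,0,0]]]'; python3 go.py 672 -37.5 16 106.5
```

```text
clock: 44.0
eef_pos: [0.674, -0.0372, 0.0171]
tool_rot: [0.596, 0.803, 0.002, 0.002]
ft_force: [0.3, -0.1, 0.0]
grip_width: 0.0178
t 44.0 pos [674. -37.  17.] now: shift [ 0.3 -2.   1.1] turn [0.3 0.  0.4] | shift after the turn [ 0.2 -2.   1.1] q [-3. 42. 12. 60.  0. 70.] f [ 0.3 -0.1  0. ] w 0.0178
```

```bash
python3 -m jog '[[[0,0,0.001,0,0,0],[0,0,0,0,0,0]]]'; python3 -m jog '[[[0,0,0,0,0,0],[0,0,0,0,0,0],[0,0,0,0,0,0],[0,0,-0.01,0,0,0],[0,0,-0.02,0,0,0],[0,0,-0.03,0,0,0],[0,0,-0.04,0,0,0],[0,0,-0.04,0,0,0],[0,0,0,0,0,0]]]' 0.038; python3 -m jog '[[[-0.03,-0.04,0,0,0,0],[-0.03,-0.04,0,0,0,0],[-0.03,-0.04,0,0,0,0],[-0.03,-0.04,0,0,0,0],[0,-0.04,0,0,0,0],[0,-0.04,0,0,0,0],[0,0,0,0,0,0]]]'; python3 - <<'E'
from h import *
c=bot.camera("top");im=c["pixels"][115:260,110:400,::-1];cv2.imwrite("pics/t12.png",cv2.resize(im,None,fx=2.7,fy=2.7,interpolation=cv2.INTER_CUBIC))
c=bot.camera("scene");im=c["pixels"][115:310,100:400,::-1];cv2.imwrite("pics/s12.png",cv2.resize(im,None,fx=2.6,fy=2.6,interpolation=cv2.INTER_CUBIC))
E
```

```text
clock: 44.25
eef_pos: [0.6743, -0.0371, 0.0165]
tool_rot: [0.596, 0.803, 0.003, 0.002]
ft_force: [0.2, 0.3, -0.0]
grip_width: 0.0182
clock: 45.38
eef_pos: [0.6739, -0.0374, 0.1646]
tool_rot: [0.596, 0.803, 0.003, 0.003]
ft_force: [1.0, 0.1, -0.2]
grip_width: 0.0378
clock: 46.25
eef_pos: [0.4718, -0.2262, 0.1596]
tool_rot: [0.595, 0.804, 0.003, 0.002]
ft_force: [0.0, -0.8, 0.2]
grip_width: 0.0378
```

View pics/t12.png

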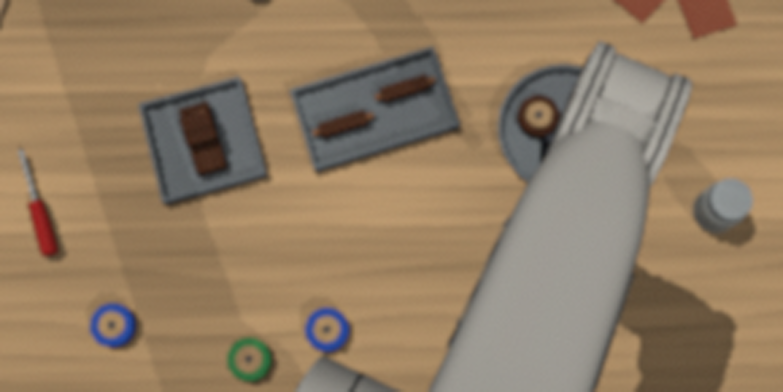

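View pics/s12.png

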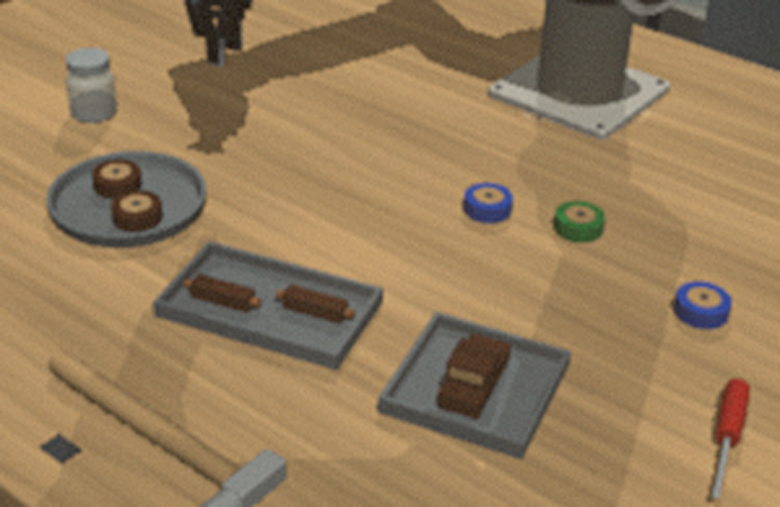

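The two views agree. Both wheels are in the dish (scene crop (117,178) and (136,208)), both axles are in the long tray clear of each other and the rims, and the truck is upright in the square tray. The jar and screwdriver stand where they were, and the arm is clear.

```bash
python3 -c "
from workcell import bot
print(bot.job_done(),bot.get_obs()['clock'])"
```

```text
the job is handed in; nothing more can be done
the job is handed in; nothing more can be done
```

All five parts are in their trays and the job is handed in, about 46 s into the 128 s allowed; no verdict was reported.

- **Wheels:** both lie flat in the dish with a gap between them. I estimate each is about 40 mm from the middle, against a limit of 60 mm.
- **Axles:** both lie lengthwise in the long tray, offset so they do not touch each other or the rims.
- **Truck:** it stands upright near the middle of the square tray.
- **Bystanders:** the jar and screwdriver look unmoved by eye, and I did not measure them. The blue and green discs were never handled.

The last scene view shows all five parts in place. The top view agrees, except that the arm hid one wheel there. The final positions come from where the gripper released each part plus these views; I did not measure them again afterwards.

The wrist view put the long tray about 3 mm off my first estimate, which is well within tolerance. The only sign of floor contact before release was about 1.5 N on the first axle. I set the other four down at the height worked out from the grasp, so any drop was about a millimetre.

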